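# Seat the pin plate on the engraver's block and clamp it

## Robot

A 6-joint arm with a two-finger parallel gripper is mounted at the origin on a cart in front of the work surface, level with it; the furniture and walls round the work are solid. World frame = base frame: x ahead of the robot, y to its left, z up, the work surface at z = 0. Lengths are in m, angles in rad, forces in N, time in s.
With the tool pointing down it reaches from about 0.35 to 0.775 m from the base axis. Payload 7.3 kg.
Tool frame: the origin (TCP) lies on the centre line of the jaws, within the pads' length; the fingertips stand 17 mm ahead of it and the grasp point (between the pads) lies 2 mm behind it; z points along the fingers, y is the line along which they close (so a half turn about z gives the same grasp; the last joint's range is limited). The gripper opens to 92 mm and grips with 3 to 60 N. Pads are 19 mm wide; open, the fingers measure 130 mm over their backs; the gripper's body (75 mm by 190 mm) begins 47 mm behind the grasp point.
Start: joints at [-1.441, 0.342, 1.524, -0, 1.275, -0.146], TCP at [0.143, -0.505, 0.244] pointing down, gripper open.
Joint ranges: [-2.53, 2.53], [-0.77, 2.02], [0.04, 2.7], [-1, 4.14], [0.28, 2.66], [-3.11, 3.11]. Speed limits (rad/s): [2.57, 2.57, 3.14, 3.14, 3.14, 3.14].

## Interface

Orientations are given as a unit quaternion [w, x, y, z].
In Python, from bench import telemetry, eyes, job_done, nets gives the robot as it stands.
- The arm moves only by the shell command python3 -m handwheel FILE [FORCE], which reads ROWS from the file FILE. ROWS is a JSON list of rows, 1 to 12 of them, each of 5 numbers: the finger opening in m, then dx, dy, dz in cm, then a turn about the tool's z in rad; each row shifts and turns the commanded pose from where the row before left it, along the tool's axes as they then stand; what a row does not reach is not made up. A row lasts 1/12 s, in which the tool goes at most 0.0417 m and 0.125 rad, less where a joint would pass 70% of its speed; a pose out of reach is approached as far as the arm can. The fingers move at their own pace and stop on an object; FORCE is the grip in N (left out, the last holds). Time passes only in rows, so rows that do not move let the fingers close. It prints the time, the measured TCP pose, the force, the opening and the grip force at its end. Input that does not fit is refused with a message, and nothing moves.
- telemetry.state(): the state, without advancing time (a new reading comes with each control period).
- eyes.capture(name): name is "scene" or "top" or "wrist"; returns (picture, depth): 480x640x3 uint8, red, green, blue; 480x640 float32, m along the optical axis (not along the pixel's ray), 0 where there is no reading.
- eyes.calibration(name): a dict with "mtx" (3x3 intrinsics, pixels), "rvec" (rotation vector, rad) and "tvec" (3), from world to camera coordinates, as OpenCV has them. Camera axes: x right, y down, z forward; pixel columns grow to the right and rows downward; lengths in m; the calibration is good to about 2 mm. A picture is of the moment at which its call begins: read the wrist's pose just before it. calibration takes no time and is no camera call; for the wrist camera it gives the pose at the moment of the call.
- job_done(): hands the job in; it is judged then, once.
Trained networks look in the newest picture that a camera, given by its name, has taken for a name from the list of things; names that differ only in an ending like _2 or _b are one class to them, and where a whole thing is asked for, a point or a joint stands for the part that bears it (a point fixed in the world has none). Each returns a list of dicts, best first, with "conf" (0 to 1); they miss things now and then, are a little off and sometimes report something else, mostly with a low value. They report only what shows in the picture. A call takes as long as a camera call.
- nets.silhouettes(camera, label): "region" (480x640 bool, what is visible of it) and "point" ([row, column] in pixels, amid what is visible of it).
- nets.pinpoint(camera, label): "point" ([row, column] in pixels: a listed point, or the origin of a listed thing).
The state is a dict: "t": time; "qpos": joint angles; "qd": joint speeds; "joint_efforts": joint torques, N m; "ee_pos": TCP position; "ee_rot": TCP orientation; "contact_force": force on the tool from outside, world axes, zero at the start; "torque": the same for the moment, N m; "finger_gap": finger opening in m; "finger_force": force on a finger pad.
Only numpy, scipy, OpenCV 4.12 (cv2) and the standard library are available. Lean on these libraries where they do the work, as an engineer would, in place of code of your own. Each camera call takes 0.05 s, during which the arm holds its last target. There are 200 camera calls.

## Task

The pin plate on the engraver's block is sitting up on the locating pin: with your fingertips turn it by its studs until the notch in its rim stands over the pin, press the plate down fully home on the block, and then push the swing clamp all the way across so that its tongue holds the plate. Do not lift the plate, and leave the tools and tins around the block where they are.

Things in the scene. Friction and masses are not known exactly. Their poses are not given: they have to be found in the camera images.
- block: Engraver's block: squat round steel block fixed on the bench, 176 mm across at the foot; flat top face (164 mm across, with a scale of short radial lines) 40 mm above the bench. Origin: centre of its underside, on the plate's axis; z up. A 20 mm steel spigot rises in its middle to 70 mm above the bench. Locating pin on its own -x side, swing clamp on its own +y side.
- pin_top (a point): Top of the locating pin: steel, domed end, 8 mm across, standing 9 mm above the block's top face, 62 mm from the block's axis, so that half of it shows outside the plate's rim.
- plate_center (a point): Centre of the boss on the pin plate. The plate: bare aluminium disc, 124 mm across, 12 mm thick, threaded on the spigot; the boss, 31 mm across, stands 3 mm above the plate's top. The point's axes turn with the plate, -x pointing to the notch. The spigot's end stands 15 mm above the boss when the plate is seated, about 6 mm above it at the start.
- notch (a point): The notch in the plate's rim: 13 mm wide, 7 mm deep, through the whole thickness; the point lies in its middle at the height of the plate's top face, 60 mm from the axis.
- plate_height (a joint): Height of the plate above its seat (m): 0 = seated on the block's top face (plate top 52 mm above the bench); about 0.0095 at the start, on the locating pin. A snug fit on the spigot holds it at any height: it does not drop by itself, even with the notch over the pin; a push of 3 to 6 N moves it down. It stops on the pin unless the notch is over the pin.
- plate_angle (a joint): Turn of the plate about the upright axis (rad, grows counter-clockwise from above, no stops): 0 or any whole turn = notch over the pin. Starts anywhere from 0.6 to 5.6. The plate goes down within about 0.05 rad of alignment. 0.08 N m of friction; stays where it is left.
- clamp (a joint): Swing of the clamp about its upright pivot (rad): 0 = fully open, 1.57 = fully across, against its stop; grows clockwise from above. 0.08 N m of friction; stays where it is left. Starts between 0 and 0.3. With the plate above its seat the tongue strikes the plate's rim and the clamp cannot close.
- clamp_knob (a point): Top of the clamp's upright black handle: 16 mm across, 23 mm high, top 82.5 mm above the bench, 58 mm from the pivot. A flat bar (top 59 mm above the bench) joins it to the pivot; beyond the pivot a tongue, 24 mm long, 12 mm wide, swings over the plate's rim. Open, the handle lies along the block's own -x from the pivot; fully across, along the block's own +y.
- clamp_pivot (a point): Top of the clamp's pivot screw, 72 mm from the block's axis on its own +y side, 63 mm above the bench. (Room: an upright divider, 0.44 m high, runs along y = -0.24 from x = 0.20 to 0.90 between this bench and where the arm starts; wall at y = 0.48; wall shelf 0.45 m above the bench from x = 0.69 on.)
- stud_1 (a point): Top of holding stud 1 of four alike on the plate: upright steel stud, 9 mm across (13 mm at its foot, 3 mm high), 20 mm high above the plate's top, 42 mm from the axis; the four stand 90 degrees apart, the notch midway between two of them.
- stud_2 (a point): Top of holding stud 2 of four alike on the plate: upright steel stud, 9 mm across (13 mm at its foot, 3 mm high), 20 mm high above the plate's top, 42 mm from the axis; the four stand 90 degrees apart, the notch midway between two of them.
- stud_3 (a point): Top of holding stud 3 of four alike on the plate: upright steel stud, 9 mm across (13 mm at its foot, 3 mm high), 20 mm high above the plate's top, 42 mm from the axis; the four stand 90 degrees apart, the notch midway between two of them.
- stud_4 (a point): Top of holding stud 4 of four alike on the plate: upright steel stud, 9 mm across (13 mm at its foot, 3 mm high), 20 mm high above the plate's top, 42 mm from the axis; the four stand 90 degrees apart, the notch midway between two of them.
- graver_blank: Bystander, loose: short black graver blank lying flat, 47 mm long, 8 mm thick; origin: centre of its underside. Leave alone.
- big_tin: Bystander, loose: little lidded parts tin, 46 mm across, 18 mm high; origin: centre of its underside. Leave alone.
- small_tin: Bystander, loose: little lidded parts tin, 40 mm across, 18 mm high; origin: centre of its underside. Leave alone.
- loupe: Bystander, loose: black eye loupe, 35 mm across, 20 mm high; origin: centre of its underside. Leave alone.
- tweezers: Bystander, loose: steel tweezers lying on edge, 128 mm long, 10 mm high; origin: centre of its underside. Leave alone.
- pliers: Bystander, loose: black-handled pliers lying flat, 132 mm long, 12 mm high; origin: centre of its underside. Leave alone.
- brass_brush: Bystander, loose: small brush with a wooden handle lying flat, 140 mm long, 17 mm thick; origin: centre of its underside. Leave alone.

How it is judged:
By the outcome, as a careful person would: the job done as asked, in the order asked, and still so for the second after the job is handed in, with the robot touching nothing.
It also fails if it takes over 61 s, if anything falls off the work surface, if the arm or the gripper's body presses on something with over 40 N, if the wrist force passes 120 N, or if a joint passes its speed limit or range.

## Working session

There is one attempt and no reset: what is moved stays moved. The work goes in short steps, Python scripts to look and compute and a shell command to move; the robot and the scene stay as the last step left them, time stands still between calls to the robot, and variables do not carry over. Pictures are saved under pics/ and viewed, at most 10 in all, crops included, and the job is handed in when it is done.

```bash
mkdir -p pics
cat > h.py <<'E'
import numpy as np, cv2
from bench import telemetry, eyes, nets
def cal(c):
    k=eyes.calibration(c); R=cv2.Rodrigues(np.array(k["rvec"],float))[0]
    return np.array(k["mtx"],float),R,np.array(k["tvec"],float).ravel()
def ray(k,p):  # p=[row,col]
    K,R,t=k; d=R.T@np.linalg.solve(K,[p[1],p[0],1.]); return -R.T@t,d
def at_z(k,p,z):
    o,d=ray(k,p); return o+d*(z-o[2])/d[2]
def tri(obs):
    A=np.zeros((3,3));b=np.zeros(3)
    for k,p in obs:
        o,d=ray(k,p); d=d/np.linalg.norm(d); M=np.eye(3)-np.outer(d,d); A+=M;b+=M@o
    return np.linalg.solve(A,b)
def proj(k,X):
    K,R,t=k; q=K@(R@np.array(X)+t); return q[:2]/q[2]
def save(c,n):
    im,d=eyes.capture(c); cv2.imwrite(f"pics/{n}.png",im[:,:,::-1]); return im,d
E
python3 - <<'E'
from h import *
for c in("scene","top"):
    save(c,c+"0"); k=cal(c); print(c,-k[1].T@k[2],k[1][2])
    for l,z in(("block",0),("pin_top",.049),("plate_center",.0645),("notch",.0615),("clamp_knob",.0825),("clamp_pivot",.063),("stud_1",.0815)):
        for r in nets.pinpoint(c,l)[:5]: print(l,np.round(r["point"]),round(r["conf"],2),np.round(at_z(k,r["point"],z),4))
print(telemetry.state())
E
```

```text
scene [-0.21610533 -0.28083933  0.60835652] [ 0.74775445  0.39678433 -0.53237719]
block [278. 331.] 0.67 [0.5411 0.0914 0.    ]
block [230. 352.] 0.64 [0.7124 0.127  0.    ]
plate_center [245. 329.] 0.98 [0.5469 0.0989 0.0645]
plate_center [327. 307.] 0.68 [0.3376 0.0291 0.0645]
notch [253. 362.] 0.83 [0.5554 0.0376 0.0615]
notch [243. 310.] 0.26 [0.5432 0.1339 0.0615]
clamp_pivot [230. 300.] 0.68 [0.5705 0.1697 0.063 ]
clamp_pivot [326. 306.] 0.5 [0.3417 0.0317 0.063 ]
stud_1 [228. 352.] 0.88 [0.5924 0.076  0.0815]
stud_1 [227. 321.] 0.88 [0.5705 0.1265 0.0815]
stud_1 [244. 308.] 0.78 [0.5117 0.1204 0.0815]
stud_1 [248. 342.] 0.6 [0.5273 0.0635 0.0815]
top [0.32817278 0.12077488 0.96288523] [ 0.22264471 -0.00913273 -0.97485688]
block [240. 325.] 0.65 [0.5465 0.0927 0.    ]
plate_center [231. 322.] 0.85 [0.5491 0.0988 0.0645]
notch [226. 357.] 0.97 [0.5535 0.0354 0.0615]
notch [331. 225.] 0.46 [0.3834 0.2775 0.0615]
clamp_knob [251. 276.] 0.49 [0.5137 0.1811 0.0825]
clamp_pivot [225. 288.] 0.59 [0.5635 0.1589 0.063 ]
stud_1 [220. 299.] 0.93 [0.5678 0.1379 0.0815]
stud_1 [253. 312.] 0.84 [0.5052 0.119  0.0815]
stud_1 [240. 344.] 0.59 [0.5248 0.0612 0.0815]
stud_1 [208. 334.] 0.57 [0.5848 0.074  0.0815]
{'t': 0.8, 'qpos': array([-1.44099379e+00,  3.41997183e-01,  1.52409191e+00,  7.43516014e-06,
        1.27537405e+00, -1.46007638e-01]), 'qd': array([-0.00038425, -0.0013385 ,  0.0012694 , -0.001012  ,  0.00120259,
       -0.0002541 ]), 'joint_efforts': array([-9.41495309e-04, -4.31097829e+01, -2.44469976e+01,  7.19467504e-02,
        4.82653524e-02, -5.70529522e-06]), 'ee_pos': array([ 0.14299489, -0.50518109,  0.2437448 ]), 'ee_rot': array([6.47843260e-05, 9.90506300e-01, 1.37467323e-01, 3.03178897e-06]), 'contact_force': array([ 0.1182238 ,  0.20124222, -0.2828163 ]), 'torque': array([ 0.02570802, -0.08208447,  0.04042382]), 'finger_force': 0.0, 'finger_gap': 0.09189641770967862}
```

Run:
```python
import cv2
a=cv2.imread("pics/top0.png")[140:360,200:460]; b=cv2.imread("pics/scene0.png")[160:360,220:440]
cv2.imwrite("pics/a.png",cv2.resize(a,None,fx=3,fy=2.7272,interpolation=2));
```

```text
(no output)
```

View pics/a.png

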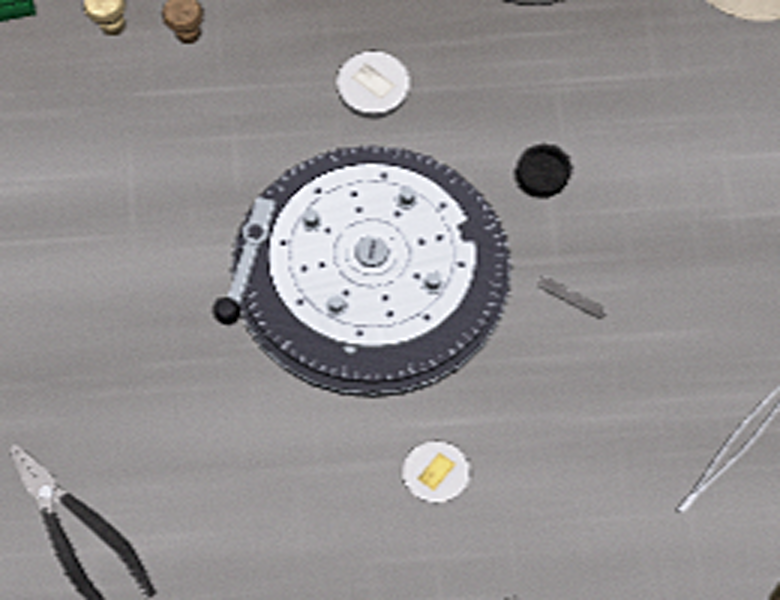

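View pics/scene0.png

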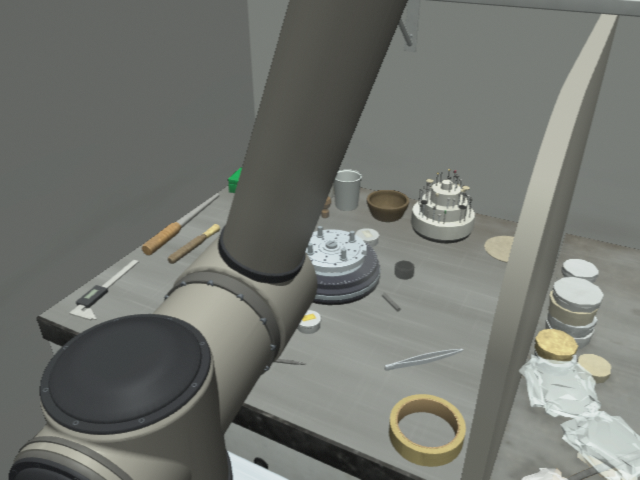

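The top view shows the block at centre. In the crop the notch is at about (467,232), the pin at (350,348), the pivot at (256,230) and the knob at (226,310). The scene view is mostly hidden by the arm. I'll raise the tool over the divider first.

The rows are not in the units I measure in: shifts go in cm. I convert before sending: -0.04 m is -4, -0.01 m is -1.

```bash
echo '[[0.092,0,0,-4,0],[0.092,0,0,-4,0],[0.092,0,0,-4,0],[0.092,0,0,-4,0],[0.092,0,0,-4,0],[0.092,0,0,-4,0],[0.092,0,0,-4,0],[0.092,0,0,-1,0]]' > m.json && python3 -m handwheel m.json 20
python3 - <<'E'
from h import *
k=cal("top")
for n,p,z in(("pin",(267.6,316.7),.049),("notch",(225,355.7),.0615),("piv",(224.3,285.3),.063),("knob",(253.7,275.3),.0825)): print(n,at_z(k,p,z))
print(telemetry.state()["qpos"])
E
```

```text
t: 1.47
ee_pos: [0.143, -0.5047, 0.5402]
ee_rot: [0.005, 0.99, 0.138, -0.0]
contact_force: [0.1, 0.1, -0.0]
finger_gap: 0.0917
finger_force: 0.0
pin [0.48517177 0.11235988 0.049     ]
notch [0.55606458 0.03681011 0.0615    ]
piv [0.56574334 0.16370156 0.063     ]
knob [0.50887666 0.18307935 0.0825    ]
[-1.44094477e+00  3.19784884e-01  7.60332112e-01  4.04128459e-05
  2.05101128e+00 -1.46024256e-01]
```

To row units: -0.029 m is -2.9, 0.026 m is 2.6.

```bash
echo '[[0.092,2.6,-2.9,0,0],[0.092,2.6,-2.9,0,0],[0.092,2.6,-2.9,0,0],[0.092,2.6,-2.9,0,0],[0.092,2.6,-2.9,0,0],[0.092,2.6,-2.9,0,0],[0.092,2.6,-2.9,0,0],[0.092,2.6,-2.9,0,0],[0.092,2.6,-2.9,0,0],[0.092,2.6,-2.9,0,0],[0.092,2.6,-2.9,0,0],[0.092,2.6,-2.9,0,0]]' > m.json && python3 -m handwheel m.json
```

```text
t: 2.47
ee_pos: [0.3485, -0.0834, 0.534]
ee_rot: [0.0, 0.991, 0.137, 0.0]
contact_force: [1.1, -0.5, -0.3]
finger_gap: 0.0915
finger_force: 0.0
```

```bash
echo '[[0.092,2.6,-2.9,0,0],[0.092,2.6,-2.9,0,0],[0.092,2.6,-2.9,0,0],[0.092,2.6,-2.9,0,0],[0.092,0,0,0,0]]' > m.json && python3 -m handwheel m.json; python3 -c "
from h import *
print(telemetry.state()['qpos']); k=cal('wrist'); print(-k[1].T@k[2],k[1])"
```

```text
t: 2.88
ee_pos: [0.4184, 0.0599, 0.5326]
ee_rot: [-0.001, 0.99, 0.141, -0.0]
contact_force: [-0.1, -0.7, -0.2]
finger_gap: 0.0916
finger_force: 0.0
[-0.04116712  0.09669518  1.06868457  0.002315    1.97758318  1.24715944]
[0.49819857 0.08242221 0.67474137] [[ 0.27872449 -0.96036964 -0.00167677]
 [-0.91486635 -0.2660485   0.30370668]
 [-0.29211678 -0.08311647 -0.9527641 ]]
```

To row units: 0.017 m is 1.7, 0.035 m is 3.5.

```bash
echo '[[0.06,1.7,0,3.5,0],[0.06,1.7,0,3.5,0],[0.06,1.7,0,3.5,0],[0.06,1.7,0,3.5,0],[0.06,1.7,0,3.5,0],[0.06,1.7,0,3.5,0],[0.06,1.7,0,3.5,0],[0.06,1.7,0,3.5,0],[0.06,0,0,0,0]]' > m.json && python3 -m handwheel m.json
cat > look.py <<'E'
import sys,pickle
from h import *
n=sys.argv[1]; k=cal("wrist"); s=telemetry.state(); im,d=save("wrist",n); out={}
for l,z in(("pin_top",.049),("plate_center",.0645),("notch",.0615),("clamp_knob",.0825),("clamp_pivot",.063),("stud_1",.0815)):
    out[l]=[(r["point"],r["conf"]) for r in nets.pinpoint("wrist",l)[:5]]
    for p,c in out[l]: print(l,np.round(p),round(c,2),np.round(at_z(k,p,z),4))
pickle.dump((k,out),open(n+".pkl","wb")); print(s["t"],s["ee_pos"],s["ee_rot"])
E
python3 look.py w1
```

```text
t: 3.63
ee_pos: [0.5464, 0.0916, 0.246]
ee_rot: [-0.001, 0.99, 0.137, -0.006]
contact_force: [-1.9, -0.8, -0.8]
finger_gap: 0.0599
finger_force: 0.0
plate_center [210. 319.] 0.96 [0.5508 0.0959 0.0645]
notch [219. 386.] 0.75 [0.5588 0.0345 0.0615]
notch [256. 349.] 0.44 [0.5151 0.0569 0.0615]
clamp_knob [231. 209.] 0.77 [0.512  0.183  0.0825]
clamp_knob [219. 383.] 0.17 [0.5627 0.0428 0.0825]
clamp_pivot [173. 248.] 0.94 [0.5657 0.1644 0.063 ]
stud_1 [189. 356.] 0.83 [0.5809 0.0722 0.0815]
stud_1 [256. 350.] 0.8 [0.5227 0.0591 0.0815]
stud_1 [248. 282.] 0.79 [0.5131 0.1184 0.0815]
stud_1 [182. 285.] 0.68 [0.5701 0.1301 0.0815]
3.6333 [0.54642765 0.09160943 0.24597201] [-6.88392007e-04  9.90489845e-01  1.37445346e-01 -6.17821733e-03]
```

```bash
echo '[[0.06,0,0,0,-0.118],[0.06,0,0,0,-0.118],[0.06,0,0,0,-0.118],[0.06,0,0,0,-0.118],[0.06,0,0,0,-0.118],[0.06,0,0,0,-0.118],[0.06,0,0,0,-0.118],[0.06,0,0,0,-0.118],[0.06,0,0,0,-0.118],[0.06,0,0,0,-0.118],[0.06,0,0,0,-0.118],[0.06,0,0,0,-0.118]]' > m.json && python3 -m handwheel m.json
echo '[[0.06,0,0,0,0]]' > m.json && python3 -m handwheel m.json
python3 look.py w2
python3 - <<'E'
import cv2,numpy as np
cv2.imwrite("pics/w12.png",cv2.resize(np.hstack([cv2.imread(f"pics/w{i}.png") for i in(1,2)]),(800,300),interpolation=3))
E
```

```text
t: 4.98
ee_pos: [0.5479, 0.0915, 0.2554]
ee_rot: [0.001, 0.661, 0.75, 0.001]
contact_force: [-0.0, 0.6, -0.3]
finger_gap: 0.06
finger_force: 0.0
t: 5.07
ee_pos: [0.5479, 0.0915, 0.2553]
ee_rot: [0.001, 0.661, 0.75, 0.001]
contact_force: [1.0, 0.4, -0.3]
finger_gap: 0.0602
finger_force: 0.0
plate_center [207. 322.] 0.6 [0.5477 0.0995 0.0645]
notch [272. 326.] 0.98 [0.5593 0.0339 0.0615]
clamp_knob [107. 290.] 0.61 [0.5119 0.1814 0.0825]
clamp_pivot [139. 356.] 0.76 [0.5694 0.1624 0.063 ]
stud_1 [252. 291.] 0.82 [0.5246 0.0586 0.0815]
stud_1 [245. 355.] 0.7 [0.5813 0.0717 0.0815]
stud_1 [182. 286.] 0.59 [0.5136 0.121  0.0815]
stud_1 [179. 355.] 0.59 [0.5723 0.1304 0.0815]
stud_1 [136. 356.] 0.46 [0.5678 0.1651 0.0815]
5.0667 [0.54786438 0.09153001 0.2553263 ] [0.00102448 0.66149358 0.74994965 0.00085338]
```

View pics/w12.png

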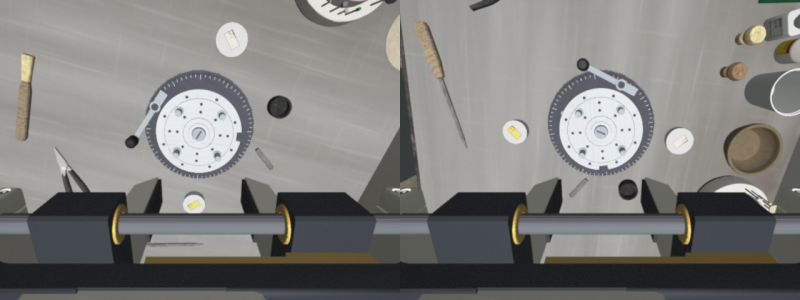

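Both wrist views show the plate with the notch towards −y, all four studs, and the clamp knob and pivot. The networks' points match the picture. Next I'll triangulate the points and work out the angles.

Run:
```python
from h import *
import pickle
(k1,o1),(k2,o2)=[pickle.load(open(f"w{i}.pkl","rb")) for i in(1,2)]
P={}
for l in("plate_center","notch","clamp_knob","clamp_pivot"):
    P[l]=tri([(k1,o1[l][0][0]),(k2,o2[l][0][0])]); print(l,P[l].round(4))
S=[]
for p,c in o1["stud_1"][:4]:
    q=min(o2["stud_1"][:4],key=lambda r:np.linalg.norm(at_z(k1,p,.08)-at_z(k2,r[0],.08)))[0]
    S.append(tri([(k1,p),(k2,q)]))
S=np.array(S); c=S.mean(0); print(S.round(4),c); v=S-c
a=np.arctan2(v[:,1],v[:,0]); print("stud r",np.hypot(v[:,0],v[:,1]),"notch angle by studs", np.angle(np.exp(4j*(a+np.pi/4)).sum())/4, a)
pin=at_z(cal("top"),(267.6,316.7),.049)
for n,X in(("notch",P["notch"]),("pin",pin),("piv",P["clamp_pivot"])):
    d=X-c; print(n,np.hypot(*d[:2]),np.arctan2(d[1],d[0]))
d=P["clamp_knob"]-P["clamp_pivot"];print("knob",np.hypot(*d[:2]),np.arctan2(d[1],d[0]))
```

```text
plate_center [0.5478 0.0958 0.0504]
notch [0.5592 0.0349 0.0637]
clamp_knob [0.5125 0.1819 0.0847]
clamp_pivot [0.5682 0.1627 0.0752]
[[0.5811 0.0723 0.0831]
 [0.5246 0.0603 0.0867]
 [0.5127 0.1195 0.0786]
 [0.5714 0.1304 0.0864]] [0.54746807 0.09563676 0.08371627]
stud r [0.04092829 0.04206636 0.04214517 0.04221422] notch angle by studs 0.18965749120198094 [-0.60556058 -2.14424499  2.5400499   0.96841134]
notch 0.061837952750106014 -1.379479348198562
pin 0.06450186483535562 2.8793309168219694
piv 0.07016954027295433 1.2713753055654382
knob 0.058920227953184044 2.8096342230567295
```

To row units: 0.0041 m is 0.41, 0.034 m is 3.4.

```bash
echo '[[0.06,0.41,0,0,0],[0.06,0,0,3.4,0],[0.06,0,0,3.4,0],[0.06,0,0,3.4,0],[0.06,0,0,3.4,0],[0.06,0,0,2,0],[0.06,0,0,1,0],[0.06,0,0,0.4,0],[0.06,0,0,0,0]]' > m.json && python3 -m handwheel m.json
```

```text
t: 6.17
ee_pos: [0.5474, 0.0958, 0.0836]
ee_rot: [-0.0, 0.663, 0.749, -0.0]
contact_force: [0.3, -0.4, 0.6]
finger_gap: 0.06
finger_force: 0.0
```

```bash
echo '[[0.06,0,0,0,0.1],[0.06,0,0,0,0.1],[0.06,0,0,0,0.1],[0.06,0,0,0,0.06],[0.06,0,0,0,0.06],[0.06,0,0,0,0.06],[0.06,0,0,0,0.1],[0.06,0,0,0,0.1],[0.06,0,0,0,0.1],[0.06,0,0,0,0.1],[0.06,0,0,0,0.1],[0.06,0,0,0,0.1]]' > m.json && python3 -m handwheel m.json; python3 -c "
from h import *
print(telemetry.state()['torque'])"
```

```text
t: 7.17
ee_pos: [0.5482, 0.0952, 0.0858]
ee_rot: [0.001, 0.954, 0.299, 0.001]
contact_force: [-1.7, -2.9, 1.1]
finger_gap: 0.0602
finger_force: 1.4
[-0.49393564  0.24790019  0.0978047 ]
```

```bash
echo '[[0.06,0,0,0,0.1],[0.06,0,0,0,0.1],[0.06,0,0,0,0.1],[0.06,0,0,0,0.1],[0.06,0,0,0,0.1],[0.06,0,0,0,0.1],[0.06,0,0,0,0.1],[0.06,0,0,0,0.1],[0.06,0,0,0,0]]' > m.json && python3 -m handwheel m.json; python3 look.py w3
python3 - <<'E'
import cv2
cv2.imwrite("pics/w3c.png",cv2.resize(cv2.imread("pics/w3.png")[:360],(800,450),interpolation=3))
E
```

```text
t: 7.92
ee_pos: [0.5479, 0.0956, 0.0855]
ee_rot: [-0.0, 0.995, -0.096, 0.001]
contact_force: [-0.0, -0.4, 0.7]
finger_gap: 0.06
finger_force: 0.3
plate_center [284. 233.] 0.48 [0.5647 0.1359 0.0645]
plate_center [393. 360.] 0.37 [0.4907 0.0861 0.0645]
notch [392. 361.] 0.79 [0.4885 0.0855 0.0615]
notch [396. 286.] 0.63 [0.4943 0.1261 0.0615]
clamp_pivot [292. 172.] 0.72 [0.5657 0.1668 0.063 ]
stud_1 [235. 363.] 0.95 [0.5824 0.0717 0.0815]
stud_1 [284. 232.] 0.7 [0.5715 0.1303 0.0815]
stud_1 [397. 284.] 0.61 [0.5097 0.1213 0.0815]
7.9167 [0.54790862 0.09562899 0.08547894] [-2.84015271e-05  9.95404345e-01 -9.57542032e-02  1.14949064e-03]
```

View pics/w3c.png

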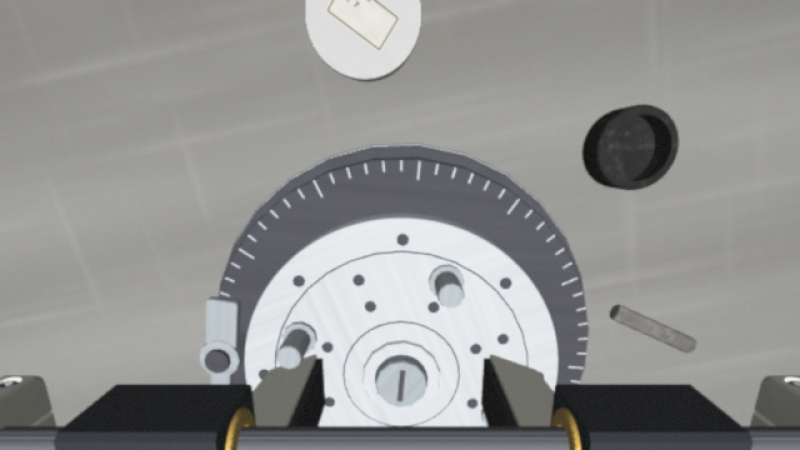

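The fingers bear on the studs, which have moved by exactly 90°. About 0.47 rad remains, so I'll turn 0.42 and then search with a light press.

To row units: 0.002 m is 0.2, 0.0015 m is 0.15.

```bash
echo '[[0.06,0,0,0,0.1],[0.06,0,0,0,0.1],[0.06,0,0,0,0.1],[0.06,0,0,0,0.1],[0.06,0,0,0,0.02],[0.06,0,0,0.2,0],[0.06,0,0,0.15,0],[0.06,0,0,0,0]]' > m.json && python3 -m handwheel m.json; echo '[[0.06,0,0,0.1,0],[0.06,0,0,0,0]]' > m.json && python3 -m handwheel m.json
```

```text
t: 8.93
ee_pos: [0.5472, 0.0957, 0.0798]
ee_rot: [0.0, 0.954, -0.298, -0.0]
contact_force: [-1.0, 1.7, -0.3]
finger_gap: 0.0601
finger_force: 0.8
t: 9.1
ee_pos: [0.5472, 0.0957, 0.079]
ee_rot: [0.0, 0.954, -0.299, -0.0]
contact_force: [-1.4, 1.6, -0.2]
finger_gap: 0.06
finger_force: 1.0
```

To row units: 0.001 m is 0.1.

```bash
echo '[[0.06,0,0,0.1,0],[0.06,0,0,0,0]]' > m.json && python3 -m handwheel m.json; echo '[[0.06,0,0,0.1,0],[0.06,0,0,0,0]]' > m.json && python3 -m handwheel m.json
```

```text
t: 9.27
ee_pos: [0.5473, 0.0957, 0.0782]
ee_rot: [0.0, 0.954, -0.299, 0.0]
contact_force: [-1.8, 1.7, 0.9]
finger_gap: 0.0598
finger_force: 1.3
t: 9.43
ee_pos: [0.5473, 0.0957, 0.0772]
ee_rot: [0.0, 0.954, -0.299, 0.0]
contact_force: [-2.7, 0.9, 1.2]
finger_gap: 0.0604
finger_force: 1.8
```

```bash
echo '[[0.06,0,0,0.1,0],[0.06,0,0,0,0]]' > m.json && python3 -m handwheel m.json; echo '[[0.06,0,0,0.1,0],[0.06,0,0,0,0]]' > m.json && python3 -m handwheel m.json
```

```text
t: 9.6
ee_pos: [0.5473, 0.0957, 0.0762]
ee_rot: [-0.0, 0.954, -0.299, 0.0]
contact_force: [-2.0, 1.0, 2.2]
finger_gap: 0.0599
finger_force: 2.0
t: 9.77
ee_pos: [0.5473, 0.0957, 0.0751]
ee_rot: [0.0, 0.954, -0.299, 0.0]
contact_force: [-2.2, 1.5, 2.9]
finger_gap: 0.0596
finger_force: 2.0
```

To row units: 0.001 m is 0.1.

```bash
echo '[[0.06,0,0,0.1,0],[0.06,0,0,0,0]]' > m.json && python3 -m handwheel m.json; echo '[[0.06,0,0,0.1,0],[0.06,0,0,0,0]]' > m.json && python3 -m handwheel m.json; python3 look.py w4
python3 - <<'E'
import cv2
cv2.imwrite("pics/w4c.png",cv2.resize(cv2.imread("pics/w4.png")[:400],(800,500),interpolation=3))
E
```

```text
t: 9.93
ee_pos: [0.5473, 0.0957, 0.0741]
ee_rot: [0.0, 0.954, -0.299, 0.0]
contact_force: [-2.5, 1.5, 2.5]
finger_gap: 0.0599
finger_force: 1.8
t: 10.1
ee_pos: [0.5474, 0.0956, 0.0731]
ee_rot: [0.0, 0.954, -0.299, 0.0]
contact_force: [-1.1, 0.7, 4.0]
finger_gap: 0.0597
finger_force: 1.7
notch [400. 364.] 0.62 [0.4934 0.1073 0.0615]
notch [ 52. 191.] 0.49 [0.664  0.0743 0.0615]
stud_1 [242. 364.] 0.89 [0.5709 0.0598 0.0815]
stud_1 [290. 227.] 0.68 [0.5851 0.1151 0.0815]
stud_1 [408. 285.] 0.62 [0.526  0.1308 0.0815]
10.1 [0.54735889 0.09561941 0.0730816 ] [ 3.27816564e-05  9.54104320e-01 -2.99474431e-01  1.04592912e-04]
```

View pics/w4c.png

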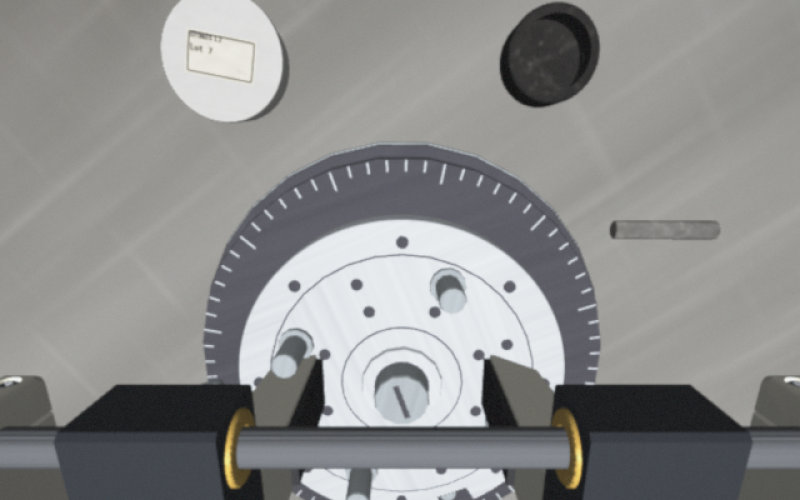

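The plate is going down: the spigot now stands clearly taller above the boss, and the studs are hardly shifted in the wrist view. I'll keep pressing.

To row units: 0.001 m is 0.1.

```bash
echo '[[0.06,0,0,0.1,0],[0.06,0,0,0.1,0],[0.06,0,0,0,0]]' > m.json && python3 -m handwheel m.json; echo '[[0.06,0,0,0.1,0],[0.06,0,0,0.1,0],[0.06,0,0,0,0]]' > m.json && python3 -m handwheel m.json
```

```text
t: 10.7
ee_pos: [0.5474, 0.0956, 0.0712]
ee_rot: [0.0, 0.954, -0.299, 0.0]
contact_force: [-1.0, 0.3, 2.8]
finger_gap: 0.0601
finger_force: 1.6
t: 10.95
ee_pos: [0.5474, 0.0956, 0.0692]
ee_rot: [0.0, 0.954, -0.299, 0.0]
contact_force: [-1.9, -0.0, 5.0]
finger_gap: 0.0601
finger_force: 2.8
```

```bash
echo '[[0.06,0,0,0.1,0],[0.06,0,0,0,0]]' > m.json && python3 -m handwheel m.json; echo '[[0.06,0,0,0.1,0],[0.06,0,0,0,0]]' > m.json && python3 -m handwheel m.json
```

```text
t: 11.12
ee_pos: [0.5474, 0.0956, 0.0692]
ee_rot: [0.0, 0.954, -0.299, 0.0]
contact_force: [-3.7, -0.8, 13.2]
finger_gap: 0.0601
finger_force: 6.7
t: 11.28
ee_pos: [0.5475, 0.0956, 0.0691]
ee_rot: [-0.0, 0.954, -0.299, 0.001]
contact_force: [-6.9, 0.9, 19.5]
finger_gap: 0.0601
finger_force: 10.5
```

The plate is seated: there is a hard stop at tip height 52 mm, with 19 N on it. I'll unload, back off the studs and rise.

To row units: -0.002 m is -0.2, -0.0005 m is -0.05.

```bash
echo '[[0.06,0,0,-0.2,0],[0.06,0,0,-0.05,0],[0.06,0,0,-0.03,-0.06],[0.06,0,0,-0.03,-0.08],[0.06,0,0,0,0]]' > m.json && python3 -m handwheel m.json; echo '[[0.06,0,0,-0.5,0],[0.06,0,0,-2,0],[0.06,0,0,-3.5,0],[0.06,0,0,-3.5,0],[0.06,0,0,-3.5,0],[0.03,0,0,0,-0.12],[0.03,0,0,0,-0.12],[0.03,0,0,0,-0.12],[0.03,0,0,0,-0.12],[0.03,0,0,0,-0.12],[0.03,0,0,0,-0.12],[0.03,0,0,0,-0.12]]' > m.json && python3 -m handwheel m.json;echo '[[0.03,0,0,0,-0.12],[0.03,0,0,0,-0.12],[0.03,0,0,0,-0.12],[0.03,0,0,0,-0.12],[0.03,0,0,0,-0.12],[0.03,0,0,0,-0.12],[0.03,0,0,0,-0.12],[0.03,0,0,0,0]]' > m.json && python3 -m handwheel m.json; python3 look.py w5; cp pics/w5.png pics/w5v.png
```

```text
t: 11.7
ee_pos: [0.5473, 0.0956, 0.0697]
ee_rot: [0.0, 0.973, -0.231, -0.0]
contact_force: [-0.2, 0.5, 0.5]
finger_gap: 0.0602
finger_force: 0.0
t: 12.7
ee_pos: [0.5473, 0.0956, 0.2004]
ee_rot: [0.0, 0.982, 0.186, 0.0]
contact_force: [0.8, 0.1, 0.4]
finger_gap: 0.0304
finger_force: 0.0
t: 13.37
ee_pos: [0.5473, 0.0956, 0.2003]
ee_rot: [0.0, 0.821, 0.57, -0.0]
contact_force: [0.1, 0.2, -0.0]
finger_gap: 0.0298
finger_force: 0.0
pin_top [137. 313.] 0.74 [0.5658 0.1645 0.049 ]
pin_top [232. 247.] 0.37 [0.4882 0.1129 0.049 ]
plate_center [226. 322.] 0.56 [0.5497 0.1005 0.0645]
notch [238. 246.] 0.93 [0.489  0.1115 0.0615]
clamp_knob [140. 226.] 0.59 [0.5117 0.1844 0.0825]
clamp_knob [227. 320.] 0.47 [0.5498 0.1047 0.0825]
clamp_pivot [138. 317.] 0.96 [0.569  0.1636 0.063 ]
stud_1 [266. 365.] 0.87 [0.5709 0.0641 0.0815]
stud_1 [278. 289.] 0.65 [0.5127 0.0749 0.0815]
stud_1 [189. 358.] 0.61 [0.5845 0.1215 0.0815]
13.3667 [0.54726374 0.09561331 0.20029926] [ 6.44212563e-05  8.21379657e-01  5.70381841e-01 -9.96176395e-05]
```

View pics/w5.png

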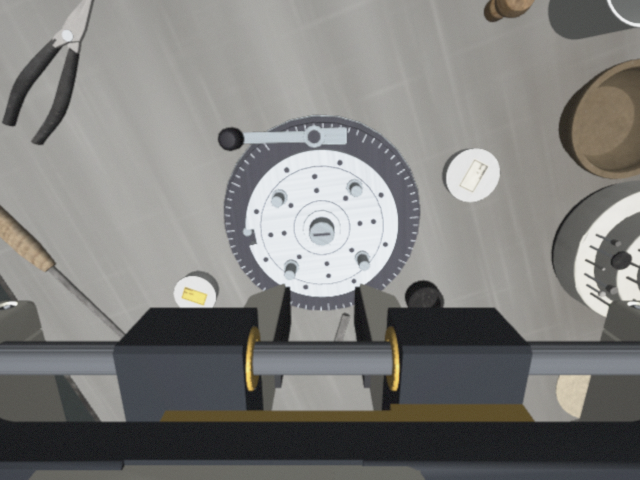

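Run:
```python
import cv2
cv2.imwrite("pics/w5z.png",cv2.resize(cv2.imread("pics/w5.png")[190:290,210:330],None,fx=6,fy=6,interpolation=2))
```

```text
(no output)
```

View pics/w5z.png

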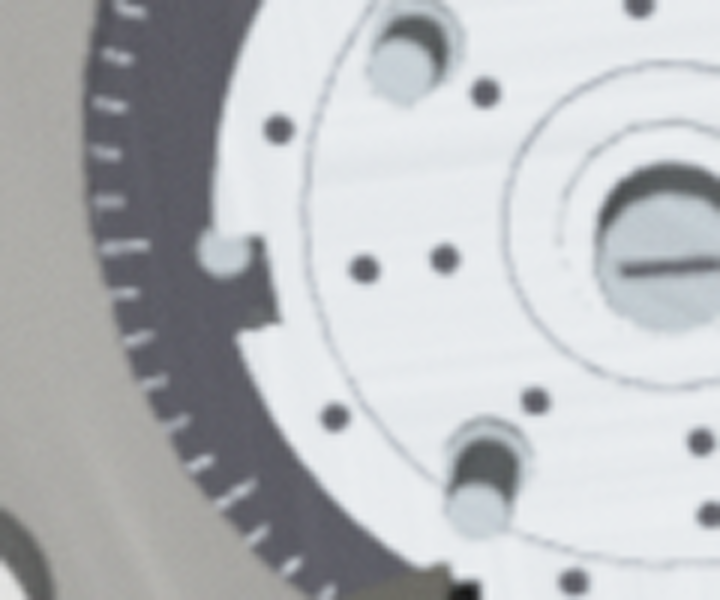

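The pin stands inside the notch, against one wall, so it is within the play. I'll check the seating height by depth.

Run:
```python
from h import *
k=cal("wrist"); im,d=eyes.capture("wrist")
def z(r,c):
    v=np.median(d[r-1:r+2,c-1:c+2]); K,R,t=k; return (R.T@(v*np.linalg.solve(K,[c,r,1.])-t))[2].round(4)
for n,p in dict(plate=(255,330),plate2=(205,340),plate3=(240,270),block=(210,234),block2=(290,255),block3=(250,408),bench=(100,400),spigot=(231,322)).items(): print(n,z(*p))
```

```text
plate 0.053
plate2 0.0527
plate3 0.0534
block 0.041
block2 0.0009
block3 0.0411
bench 0.0011
spigot 0.0709
```

The depth gives the plate top 12 mm above the block top (everything reads 1 mm high), so it is seated. Next is the clamp.

To row units: 0.0232 m is 2.32, -0.0212 m is -2.12.

```bash
echo '[[0.032,2.32,-2.12,0,0],[0.032,2.32,-2.12,0,0],[0.032,2.32,-2.12,0,0],[0.032,0,0,0,-0.123],[0.032,0,0,0,-0.123],[0.032,0,0,0,-0.123],[0.032,0,0,0,-0.123],[0.032,0,0,0,-0.123],[0.032,0,0,0,-0.123],[0.032,0,0,0,-0.123]]' > m.json && python3 -m handwheel m.json;echo '[[0.032,0,0,0,-0.123],[0.032,0,0,0,-0.123],[0.032,0,0,0,-0.123],[0.032,0,0,0,-0.123],[0.032,0,0,0,-0.123],[0.032,0,0,0,-0.123],[0.032,0,0,0,0]]' > m.json && python3 -m handwheel m.json; python3 look.py w6
python3 - <<'E'
from h import *
import pickle
o=[pickle.load(open(f"w{i}.pkl","rb")) for i in(1,2,5,6)]
for l in("clamp_knob","clamp_pivot"):
    L=[(k,q[l][0][0]) for k,q in o if q[l]]
    print(l,len(L),tri(L))
s=telemetry.state(); print(2*np.arctan2(s["ee_rot"][2],s["ee_rot"][1]))
E
```

```text
t: 14.6
ee_pos: [0.5122, 0.1832, 0.2003]
ee_rot: [0.0, 0.507, 0.862, -0.0]
contact_force: [0.1, -0.6, -0.7]
finger_gap: 0.0322
finger_force: 0.0
t: 15.18
ee_pos: [0.5122, 0.1832, 0.2003]
ee_rot: [0.0, 0.163, 0.987, -0.0]
contact_force: [0.4, -0.4, 0.1]
finger_gap: 0.0321
finger_force: 0.0
pin_top [225. 233.] 0.64 [0.4875 0.1137 0.049 ]
pin_top [274. 265.] 0.55 [0.5358 0.1228 0.049 ]
plate_center [295. 238.] 0.92 [0.5413 0.0999 0.0645]
notch [272. 264.] 0.36 [0.5302 0.126  0.0615]
clamp_knob [242. 324.] 0.55 [0.5151 0.1832 0.0825]
clamp_pivot [300. 323.] 0.87 [0.5692 0.164  0.063 ]
stud_1 [278. 190.] 0.76 [0.5099 0.0772 0.0815]
stud_1 [334. 276.] 0.75 [0.5763 0.1217 0.0815]
stud_1 [274. 263.] 0.64 [0.5245 0.1314 0.0815]
15.1833 [0.51218532 0.18316111 0.20028748] [ 3.58421675e-05  1.62860931e-01  9.86649031e-01 -7.31497708e-05]
clamp_knob 4 [0.51304482 0.18279504 0.0865482 ]
clamp_pivot 4 [0.56803457 0.16367532 0.06692224]
2.8092314191210046
```

```bash
echo '[[0.032,0,0,3.5,0],[0.032,0,0,3.5,0],[0.032,0,0,2.5,0],[0.032,0,0,1.5,0],[0.032,0,0,0.8,0],[0.024,0,0,0,0],[0.024,0,0,0,0]]' > m.json && python3 -m handwheel m.json
```

```text
t: 16.12
ee_pos: [0.5126, 0.1833, 0.0827]
ee_rot: [0.0, 0.165, 0.986, 0.0]
contact_force: [0.3, -0.2, -0.7]
finger_gap: 0.0249
finger_force: 0.0
```

To row units: 0.0058 m is 0.58, -0.0003 m is -0.03.

```bash
echo '[[0.024,-0.03,0.58,0,0.1],[0.024,-0.03,0.58,0,0.1],[0.024,-0.03,0.58,0,0.1],[0.024,-0.03,0.58,0,0.1],[0.024,-0.03,0.58,0,0.1],[0.024,-0.03,0.58,0,0.1],[0.024,-0.03,0.58,0,0.1],[0.024,0,0,0,0]]' > m.json && python3 -m handwheel m.json
cat > c.py <<'E'
from h import *
s=telemetry.state(); d=s["ee_pos"]-[.568,.1637,0]; print("R",np.hypot(*d[:2]),"ang",np.arctan2(d[1],d[0]),"x",2*np.arctan2(s["ee_rot"][2],s["ee_rot"][1]),s["ee_pos"][2])
E
python3 c.py
```

```text
t: 16.78
ee_pos: [0.5386, 0.2148, 0.0839]
ee_rot: [0.001, 0.494, 0.869, 0.001]
contact_force: [-0.5, -0.1, -0.2]
finger_gap: 0.0237
finger_force: 0.0
R 0.05894307787739867 ang 2.0933027522525895 x 2.107303934038595 0.08386683534216166
```

To row units: 0.0058 m is 0.58, -0.0003 m is -0.03.

```bash
echo '[[0.024,-0.03,0.58,0,0.1],[0.024,-0.03,0.58,0,0.1],[0.024,-0.03,0.58,0,0.1],[0.024,-0.03,0.58,0,0.1],[0.024,-0.03,0.58,0,0.1],[0.024,-0.03,0.58,0,0.1],[0.024,-0.03,0.58,0,0.1],[0.024,0,0,0,0]]' > m.json && python3 -m handwheel m.json; python3 c.py
```

```text
t: 17.45
ee_pos: [0.5777, 0.2215, 0.0836]
ee_rot: [0.001, 0.762, 0.648, 0.001]
contact_force: [-1.2, -0.0, 0.4]
finger_gap: 0.0241
finger_force: 0.0
R 0.0586124072560891 ang 1.4048854279699494 x 1.4097149184477256 0.08359009010008543
```

```bash
echo '[[0.024,-0.03,0.58,0,0.1],[0.024,0,0.3,0,0.05],[0.024,0,0.2,0,0.02],[0.024,0,0,0,0]]' > m.json && python3 -m handwheel m.json; echo '[[0.024,0,0.1,0,0],[0.024,0,0,0,0]]' > m.json && python3 -m handwheel m.json; echo '[[0.024,0,0.1,0,0],[0.024,0,0,0,0]]' > m.json && python3 -m handwheel m.json;python3 c.py
```

```text
t: 17.78
ee_pos: [0.5866, 0.2191, 0.0829]
ee_rot: [-0.0, 0.813, 0.583, 0.0]
contact_force: [-2.8, 0.3, 1.9]
finger_gap: 0.0242
finger_force: 1.2
t: 17.95
ee_pos: [0.5868, 0.219, 0.0827]
ee_rot: [-0.001, 0.813, 0.583, -0.001]
contact_force: [-5.3, 2.1, 3.9]
finger_gap: 0.0239
finger_force: 2.8
t: 18.12
ee_pos: [0.587, 0.219, 0.0826]
ee_rot: [-0.001, 0.813, 0.583, -0.001]
contact_force: [-7.3, 2.3, 6.3]
finger_gap: 0.0242
finger_force: 4.2
R 0.058508016249862835 ang 1.2394325015592227 x 1.244331322517744 0.08259863834252627
```

To row units: 0.002 m is 0.2.

```bash
echo '[[0.024,0,0.2,0,0],[0.024,0,0,0,0]]' > m.json && python3 -m handwheel m.json;python3 c.py; echo '[[0.024,0,-0.4,0,0],[0.03,0,-0.2,0,0],[0.032,0,0,0,0],[0.032,0,0,-2,0],[0.032,0,0,-3.5,0],[0.032,0,0,-3.5,0],[0.032,0,0,-3.5,0],[0.032,-3,0,0,0],[0.032,-3,0,0,0],[0.032,-3,0,0,0],[0.032,-3,0,0,0],[0.032,0,0,0,0]]' > m.json && python3 -m handwheel m.json; python3 look.py w7
```

```text
t: 18.28
ee_pos: [0.5874, 0.2189, 0.0824]
ee_rot: [-0.002, 0.813, 0.583, -0.002]
contact_force: [-13.4, 5.1, 8.6]
finger_gap: 0.0242
finger_force: 6.8
R 0.05854775350171136 ang 1.2332138293348334 x 1.2444886125800934 0.08244625213174635
t: 19.28
ee_pos: [0.5453, 0.1017, 0.2077]
ee_rot: [0.001, 0.814, 0.58, -0.001]
contact_force: [0.5, 0.4, 0.8]
finger_gap: 0.0318
finger_force: 0.0
pin_top [234. 250.] 0.62 [0.4857 0.1138 0.049 ]
plate_center [205. 282.] 0.74 [0.5227 0.1304 0.0645]
notch [235. 253.] 0.8 [0.4908 0.1143 0.0615]
clamp_knob [ 55. 313.] 0.61 [0.5806 0.2204 0.0825]
clamp_pivot [145. 322.] 0.63 [0.5675 0.1634 0.063 ]
stud_1 [275. 295.] 0.89 [0.515  0.0776 0.0815]
stud_1 [194. 362.] 0.85 [0.584  0.1216 0.0815]
stud_1 [208. 285.] 0.85 [0.5269 0.1311 0.0815]
stud_1 [271. 369.] 0.7 [0.5711 0.0622 0.0815]
19.2833 [0.54530402 0.1017355  0.20765209] [ 9.44230880e-04  8.14286511e-01  5.80462063e-01 -6.15997824e-04]
```

View pics/w7.png

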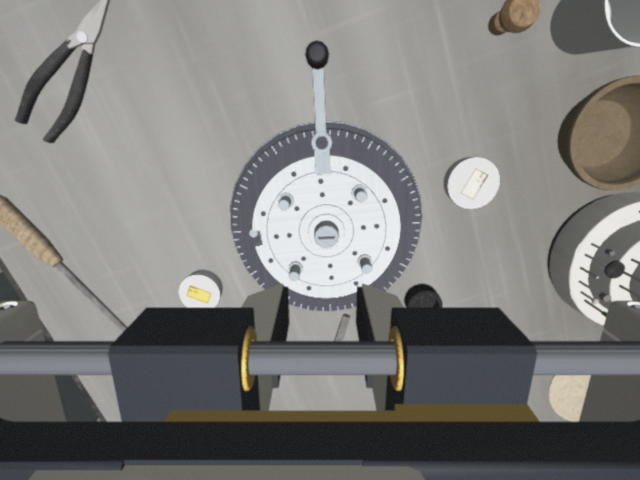

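The clamp lies radially across: knob at (317,55), pivot at (322,143), tongue over the plate's rim. The pin is in the notch and the bystanders are where they were. I'm handing the job in.

```bash
python3 -c "
from bench import job_done
print(job_done())"
```

```text
the job is handed in; nothing more can be done
None
```

I turned the plate until its notch stood over the pin, pressed it fully home and swung the clamp across to its stop, with its tongue over the rim; the job is handed in at about 19 s of the 61 s allowed, and I have no verdict back.

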